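# Clear the specimen clamp and hold its spring jaw open

## Robot

A 7-joint arm with a two-finger parallel gripper is mounted at the origin on the work surface. World frame = base frame: x ahead of the robot, y to its left, z up, the work surface at z = 0. Lengths are in mm, angles in rad, forces in N, time in s.
With the tool pointing down it reaches from about 425 to 825 mm from the base axis. Payload 3.6 kg.
Tool frame: the origin (TCP) lies midway between the tips of the shut fingers; the grasp point (between the pads) lies 19 mm behind it; z points along the fingers, y is the line along which they close (so a half turn about z gives the same grasp; the last joint's range is limited). The gripper opens to 93 mm and grips with 3 to 60 N. Pads are 15 mm wide; open, the fingers measure 128 mm over their backs; the gripper's body (75 mm by 188 mm) begins 65 mm behind the grasp point.
Start: joints at [1.175, 0.615, -0.013, 1.423, 0.008, 1.103, -0.04], TCP at [234.332, -606.259, 218.64] pointing down, gripper open.
Joint ranges: [-3.12, 3.12], [-0.3, 2.06], [-1.34, 1.32], [0.26, 2.42], [-1.36, 4.5], [0.01, 1.98], [-2.84, 2.84]. Speed limits (rad/s): [2.79, 2.79, 3.14, 3.14, 3.14, 3.14, 3.14].

## Interface

Orientations are given as a rotation vector (axis times angle).
In Python, from workcell import env gives the robot as it stands.
- The arm moves only by the shell command python3 -m creep 'ROWS' [FORCE]. ROWS is JSON, a list of rows, each a list of 3 entries, a list of its own where there are three numbers: the shift along the tool's x, y, z in mm, then the turn about the tool's z in rad, then the closure, from 0 (fully open) to 1 (shut). A call has 1 to 20 rows; each row shifts and turns the commanded pose from where the row before left it, along the tool's axes as they then stand; what a row does not reach is not made up. A row lasts 1/8 s, in which the tool goes at most 62.5 mm and 10.7 degrees, less where a joint would pass 70% of its speed; a pose out of reach is approached as far as the arm can. A call is refused whole if a number of a shift passes 62.5 or a number of a turn 0.188, either way. A call with a gripper value outside its range is refused whole. The fingers move at their own pace and stop on an object; FORCE is the grip in N (left out, the last holds). Time passes only in rows, so rows that do not move let the fingers close. It gives the time, the measured TCP pose, the force, the opening and the grip force at its end, in the units of the state.
- env.get_obs(): the state, without advancing time (a new reading comes with each control period).
- env.capture(name): name is "scene" or "top" or "wrist"; returns a dict with "pixels" (480x640x3 uint8, blue, green, red), "depth" (480x640 float32, mm along the optical axis (not along the pixel's ray), 0 where there is no reading), "fx", "fy", "cx", "cy" (pixels), "position" and "rotation" of the camera in the world. Camera axes: x right, y down, z forward; pixel columns grow to the right and rows downward; lengths in mm; the calibration is good to about 2 mm. A picture is of the moment at which its call begins.
- env.hand_in(): hands the job in; it is judged then, once.
Trained networks look in the newest picture that a camera, given by its name, has taken for a name from the list of things; names that differ only in an ending like _2 or _b are one class to them, and where a whole thing is asked for, a point or a joint stands for the part that bears it (a point fixed in the world has none). Each returns a list of dicts, best first, with "confidence" (0 to 1); they miss things now and then, are a little off and sometimes report something else, mostly with a low value. They report only what shows in the picture. A call takes as long as a camera call. They do not tell look-alikes from the thing itself.
- env.find_in(name, camera): "box" ([centre column, centre row, width, height] as shares, 0 to 1, of the picture: columns of its width, rows of its height, round what is visible of it).
- env.trace(name, camera): "region" (480x640 bool, what is visible of it) and "box" ([centre column, centre row, width, height] as shares, 0 to 1, of the picture: columns of its width, rows of its height, round what is visible of it).
- env.place_of(name, camera): "location" ([column, row] as shares, 0 to 1, of the picture: columns of its width, rows of its height: a listed point, or the origin of a listed thing).
The state is a dict: "time_s": time; "q": joint angles; "qd": joint speeds; "joint_efforts": joint torques, N m; "tcp_pos": TCP position; "tcp_rot": TCP orientation; "contact_force": force on the tool from outside, world axes, zero at the start; "torque": the same for the moment, N m; "width": finger opening in mm; "grip_force": force on a finger pad.
Only numpy, scipy, OpenCV 4.12 (cv2) and the standard library are available. Lean on these libraries where they do the work, as an engineer would, in place of code of your own. Each camera call takes 0.05 s, during which the arm holds its last target. There are 200 camera calls.

## Task

Put the three stone chips lying on the specimen clamp's bed into the blue waste bin, so that the spring jaw has a clear path. Then pull the jaw's black handle out against its spring until the jaw's yellow pointer is level with the red marker on the clamp's side, and finish while still holding it there with the gripper: it springs shut if let go. Leave the other things on the bench where they are.

Things in the scene. Friction and masses are not known exactly. Their poses are not given: they have to be found in the camera images.
- clamp: Grey specimen clamp, fixed. Bed 260 (x) x 150 (y) mm, its top 30 mm above the bench. Origin at the centre of its underside; +x runs along the slide to the dark fixed jaw at the +x end (30 mm long, top 75 mm above the bench). The jaw is pulled out along -x, towards the robot. The chips lie in a row along x, about 40 mm apart, 12 to 108 mm on the -x side of the centre, within 32 mm of the midline.
- jaw: Sliding jaw; its frame equals the clamp's when shut and shifts along the clamp's -x as it is pulled, up to 105 mm. Aluminium carriage 80 (x) x 90 mm, top 45 mm above the bench, with a steel plate (top 78 mm above the bench) at its +x end and a black upright handle. A spring pulls it shut: 3.3 N when shut plus 1.1 N per 10 mm pulled (8 to 13 N at the marker). Starts shut.
- handle_top (a point): Centre of the top of the black handle, 90 mm above the bench: an upright block 18 mm thick along the clamp's x, 40 mm wide along y, standing 45 mm above the carriage. 41 mm is free between it and the steel plate behind it (+x); nothing stands in front of it (-x). Axes as the clamp's.
- pointer (a point): Tip of the yellow pointer (6 mm wide in x) that sticks out from the carriage towards the clamp's +y side, just above the bed's top. It moves with the jaw. Axes as the clamp's.
- marker: Red marker block clipped to the clamp's +y side, fixed, 12 (x) x 18 (y) x 22 mm, its top flush with the bed's top. Origin at the centre of its underside, axes as the clamp's. It lies 40 to 90 mm from the shut pointer, on the -x side. The pointer is level with it when the two agree along the clamp's x within half the marker's width (6 mm).
- bin: Blue open-topped waste bin, loose, 140 x 140 mm, 70 mm high, walls 4 mm, 0.6 kg. Origin at the centre of its underside. It stands on the bench to the left or to the right of the clamp.
- chip0: Sandy-tan, roughly six-sided stone chip about 34 mm across and 22 to 24 mm high, 25 to 50 g, resting on the clamp's bed. Origin at the centre of its underside, z up.
- chip0_mid (a point): Middle of chip0, 11 mm above the centre of its underside.
- chip1: Sandy-tan, roughly six-sided stone chip about 34 mm across and 22 to 24 mm high, 25 to 50 g, resting on the clamp's bed. Origin at the centre of its underside, z up.
- chip1_mid (a point): Middle of chip1, 11 mm above the centre of its underside.
- chip2: Sandy-tan, roughly six-sided stone chip about 34 mm across and 22 to 24 mm high, 25 to 50 g, resting on the clamp's bed. Origin at the centre of its underside, z up.
- chip2_mid (a point): Middle of chip2, 11 mm above the centre of its underside.
- slide_box: Bystander, to be left where it is: flat green slide box with a white lid, 160 x 100 x 38 mm, origin under its centre.
- puck: Bystander, to be left where it is: small grey resin puck, 32 mm across, 20 mm high, origin at the centre of its underside.
- weight: Bystander, to be left where it is: small brass weight with a knob, 32 mm across, 46 mm high, origin at the centre of its underside.
- oil_bottle: Bystander, to be left where it is: small amber bottle, 36 mm across, 75 mm high, origin at the centre of its underside.
- jar: Bystander, to be left where it is: white lidded jar, 60 mm across, 70 mm high, origin at the centre of its underside.
- beaker: Bystander, to be left where it is: white open beaker, 66 mm across, 85 mm high, origin at the centre of its underside.
- lens_brush: Bystander, to be left where it is: lens brush lying flat, 160 mm long.
There are look-alikes about, which are no part of the job. Leave any purple look-alike of the chip1 alone.

How it is judged (in metres and radians):
On the way, in this order (a step that is already met when the one before it is completed fails the run):
1. all three chips lie released in the bin (x of chip0_mid in the frame of bin between -0.066 and 0.066 m and y of chip0_mid in the frame of bin between -0.066 and 0.066 m and z of chip0_mid in the frame of bin between 0 and 0.068 m and contact force between each of chip0, chip1, chip2 and the fingers below 0.2 N and linear speed of each of chip0, chip1, chip2 below 0.05 m/s and x of chip1_mid in the frame of bin between -0.066 and 0.066 m and y of chip1_mid in the frame of bin between -0.066 and 0.066 m and z of chip1_mid in the frame of bin between 0 and 0.068 m and x of chip2_mid in the frame of bin between -0.066 and 0.066 m and y of chip2_mid in the frame of bin between -0.066 and 0.066 m and z of chip2_mid in the frame of bin between 0 and 0.068 m and angle between bin's own z axis and vertical below 0.15 rad), for 0.2 s.
2. the jaw is held by the gripper with its pointer level with the marker (x of pointer in the frame of marker between -0.006 and 0.006 m and contact force between the fingers and jaw above 3 N and linear speed of jaw below 0.01 m/s and contact force between each of chip0, chip1, chip2, bin and jaw below 0.2 N), for 0.3 s.
At the end, for the whole second after the job is handed in: All three chips lie in the upright bin, released and at rest; the pointer is level with the marker (within 6 mm along the slide), the jaw is still, and the fingers hold it there against the spring with at least 3 N, with no chip or bin against it (all of step 1 and all of step 2); the arm keeps its last pose, push and grip.
It fails at once if another thing on the bench was moved by more than 25 mm (distance of any of slide_box, puck, weight, oil_bottle, jar, beaker, lens_brush from where it was at the start of the episode above 0.025 m).
It also fails if it takes over 72 s, if anything falls off the work surface, if the arm or the gripper's body presses on something with over 40 N, if the wrist force passes 120 N, or if a joint passes its speed limit or range.

## Working session

There is one attempt and no reset: what is moved stays moved. The work goes in short steps, Python scripts to look and compute and a shell command to move; the robot and the scene stay as the last step left them, time stands still between calls to the robot, and variables do not carry over. Pictures are saved under pics/ and viewed, at most 10 in all, crops included, and the job is handed in when it is done.

```bash
mkdir -p pics
cat > h.py <<'E'
from workcell import env
import numpy as np, cv2
from scipy.spatial.transform import Rotation as R
def ray(c,u,v):
    d=np.array([(u-c['cx'])/c['fx'],(v-c['cy'])/c['fy'],1.])
    return np.array(c['rotation']).reshape(3,3)@d
def on_z(c,u,v,z):
    p=np.array(c['position']); d=ray(c,u,v); return p+d*(z-p[2])/d[2]
def cloud(c):
    v,u=np.mgrid[0:480,0:640]; D=c['depth']
    P=np.stack([(u-c['cx'])/c['fx']*D,(v-c['cy'])/c['fy']*D,D],-1)
    return P@np.array(c['rotation']).reshape(3,3).T+np.array(c['position'])
E
python3 - <<'E'
from h import *
o=env.get_obs(); print({k:np.round(o[k],3) for k in ('time_s','tcp_pos','tcp_rot','width','contact_force')})
for n in ('top','scene'):
    c=env.capture(n); cv2.imwrite(f'pics/{n}0.png',c['pixels']); print(n,np.round(c['position']),np.round(c['rotation'],2).tolist())
    X=cloud(c)
    for t in ('clamp','bin','chip1','jaw','slide_box','puck','weight','oil_bottle','jar','beaker','lens_brush','marker'):
        for r in env.trace(t,n)[:5]:
            if r['confidence']<.3: continue
            m=r['region']&(c['depth']>0); P=X[m]
            if len(P)<3: continue
            print(t,round(r['confidence'],2),'px',np.round(np.array(r['box'])*[640,480,640,480]),'med',np.round(np.median(P,0)),'lo',np.round(np.percentile(P,3,0)),'hi',np.round(np.percentile(P,97,0)))
    for t,z in (('handle_top',90),('pointer',32),('marker',0),('chip0_mid',41),('chip1_mid',41),('chip2_mid',41),('clamp',0),('bin',0)):
        for r in env.place_of(t,n)[:4]:
            u=np.array(r['location'])*[640,480]; print('pt',t,round(r['confidence'],2),np.round(u),np.round(on_z(c,*u,z),1))
E
```

```text
{'time_s': np.float64(0.0), 'tcp_pos': array([ 234.064, -605.566,  217.514]), 'tcp_rot': array([-3.086e+00, -5.760e-01,  1.000e-03]), 'width': np.float64(92.651), 'contact_force': array([-1.378,  0.032,  0.019])}
top [ 437.   19. 1150.] [-2.14, 2.16, -0.18]Traceback (most recent call last):
  File "<stdin>", line 5, in <module>
  File "h.py", line 12, in cloud
    return P@np.array(c['rotation']).reshape(3,3).T+np.array(c['position'])
             ~~~~~~~~~~~~~~~~~~~~~~~~~~~~~~~^^^^^
ValueError: cannot reshape array of size 3 into shape (3,3)
```

Rotation is a rotation vector; fixing the helper.

```bash
sed -i "s/np.array(c\['rotation'\]).reshape(3,3)/R.from_rotvec(c['rotation']).as_matrix()/" h.py
cat > m.py <<'E'
from h import *
for n in ('top','scene'):
    c=env.capture(n); cv2.imwrite(f'pics/{n}0.png',c['pixels']); print(n,np.round(c['position']),np.round(c['rotation'],2).tolist())
    X=cloud(c)
    for t in ('clamp','bin','chip1','jaw','slide_box','puck','weight','oil_bottle','jar','beaker','lens_brush','marker'):
        for r in env.trace(t,n)[:5]:
            if r['confidence']<.3: continue
            m=r['region']&(c['depth']>0); P=X[m]
            if len(P)<3: continue
            print(t,round(r['confidence'],2),'px',np.round(np.array(r['box'])*[640,480,640,480]),'med',np.round(np.median(P,0)),'lo',np.round(np.percentile(P,3,0)),'hi',np.round(np.percentile(P,97,0)))
    for t,z in (('handle_top',90),('pointer',32),('marker',0),('chip0_mid',41),('chip1_mid',41),('chip2_mid',41),('clamp',0),('bin',0)):
        for r in env.place_of(t,n)[:4]:
            u=np.array(r['location'])*[640,480]; print('pt',t,round(r['confidence'],2),np.round(u),np.round(on_z(c,*u,z),1))
E
python3 m.py
```

```text
top [ 437.   19. 1150.] [-2.14, 2.16, -0.18]
bin 0.58 px [153. 320.  91.  88.] med [457. 305.   6.] lo [390. 224.   1.] hi [525. 366.  71.]
chip1 0.77 px [406. 327.  10.  16.] med [ 442. -177.   21.] lo [ 430. -190.   13.] hi [ 455. -166.   26.]
chip1 0.71 px [338. 285.  12.  19.] med [516. -46.  51.] lo [503. -60.  41.] hi [529. -35.  57.]
chip1 0.68 px [340. 311.  16.  17.] med [476. -49.  50.] lo [462. -63.  42.] hi [489. -37.  56.]
chip1 0.62 px [478. 208.  68.  67.] med [ 678. -316.   17.] lo [ 615. -382.    0.] hi [ 725. -270.   23.]
chip1 0.61 px [332. 331.  16.  18.] med [434. -31.  50.] lo [420. -44.  40.] hi [447. -19.  55.]
jaw 0.64 px [312. 247.  70.  56.] med [595. -11.  46.] lo [553. -56.  35.] hi [633.  37.  91.]
slide_box 0.87 px [474. 310.  69.  94.] med [ 470. -304.   38.] lo [ 396. -358.   19.] hi [ 546. -252.   42.]
puck 0.76 px [372. 217.  15.  18.] med [ 658. -119.   20.] lo [ 645. -132.    5.] hi [ 672. -105.   24.]
weight 0.65 px [247. 244.  14.  20.] med [605. 121.  28.] lo [593. 109.  18.] hi [620. 136.  49.]
oil_bottle 0.75 px [262. 157.  16.  22.] med [771
[... 2929 characters left out ...]
534.  66.  31.]
marker 0.58 px [345. 221.  11.   8.] med [531.  58.  24.] lo [521.  50.  11.] hi [534.  66.  31.]
pt handle_top 0.77 [303. 211.] [570.6 -21.   90. ]
pt pointer 0.78 [345. 232.] [571.4  57.9  32. ]
pt pointer 0.24 [346. 223.] [548.6  61.8  32. ]
pt marker 0.69 [341. 225.] [526.2  53.4   0. ]
pt chip0_mid 0.67 [295. 179.] [434.3 -39.6  41. ]
pt chip1_mid 0.69 [292. 196.] [482.3 -44.8  41. ]
pt chip1_mid 0.56 [226. 192.] [ 468.3 -179.6   41. ]
pt chip1_mid 0.49 [377. 259.] [644.9 112.   41. ]
pt chip1_mid 0.42 [300. 228.] [567.5 -28.1  41. ]
pt chip2_mid 0.56 [289. 212.] [526.6 -49.2  41. ]
pt clamp 0.78 [303. 229.] [535.8 -22.5   0. ]
pt bin 0.71 [454. 197.] [449.4 294.3   0. ]
```

View pics/top0.png

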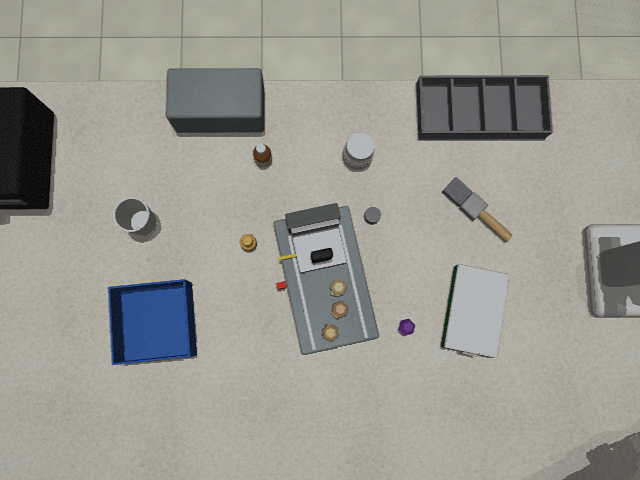

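View pics/scene0.png

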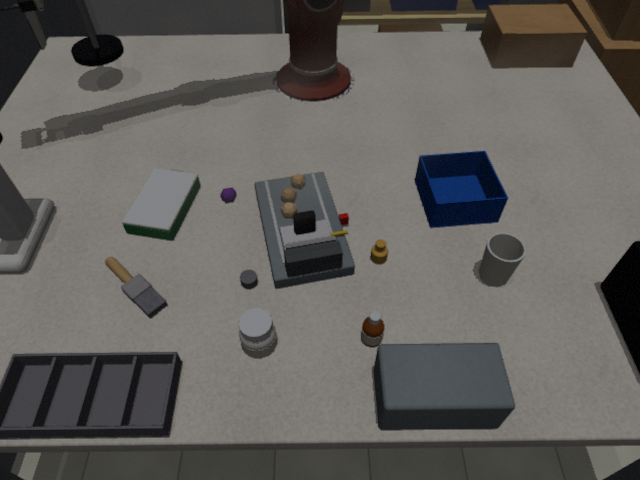

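The top view shows the three tan chips at (332,331), (340,310) and (338,287). The handle is at (321,255), the pointer tip at (280,258), the marker at (281,286) and the bin at (153,320). The purple look-alike is at (406,327), off the clamp. I'll now refine the clamp yaw and the chip centres.

```bash
cat >> h.py <<'E'
def go(target,heading=None):
    "tool-axis shift from the measured pose to target (mm), and turn about tool z to a heading of tool x"
    o=env.get_obs(); M=R.from_rotvec(o['tcp_rot']).as_matrix(); h=np.arctan2(M[1,0],M[0,0])
    s=M.T@(np.array(target)-o['tcp_pos']); t=None if heading is None else -((heading-h+np.pi)%(2*np.pi)-np.pi)
    print('t',round(o['time_s'],2),'at',np.round(o['tcp_pos'],1),'head',round(h,3),'shift',np.round(s,1),'turn',t if t is None else round(t,3))
    return s
E
python3 - <<'E'
from h import *
for n in ('top','scene'):
    c=env.capture(n); X=cloud(c); hsv=cv2.cvtColor(c['pixels'],cv2.COLOR_BGR2HSV); H,S,V=[hsv[...,i].astype(int) for i in range(3)]
    reg=(X[...,0]>390)&(X[...,0]<700)&(abs(X[...,1]+20)<130)&(c['depth']>0)
    def comps(m,mn=4):
        k,l,st,ce=cv2.connectedComponentsWithStats((m&reg).astype(np.uint8))
        for i in range(1,k):
            if st[i,4]>=mn:
                P=X[l==i]; print('  ',np.round(ce[i]),st[i,4],'mean',np.round(P.mean(0),1),'lo',np.round(P.min(0)),'hi',np.round(P.max(0)))
    print(n,'tan tops'); comps((H>8)&(H<25)&(S>70)&(X[...,2]>48)&(X[...,2]<62)&(X[...,0]<545))
    print('yellow'); comps((H>22)&(H<35)&(S>150)&(X[...,0]<610)&(X[...,1]>20))
    print('red'); comps(((H<6)|(H>174))&(S>150))
    print('black'); comps((V<60)&(X[...,2]>82))
    m=reg&(X[...,2]>24)&(X[...,2]<37); P=X[m][:,:2].astype(np.float32)
    # keep main blob
    m2=cv2.morphologyEx(m.astype(np.uint8),cv2.MORPH_OPEN,np.ones((3,3)))
    k,l,st,ce=cv2.connectedComponentsWithStats(m2); i=1+st[1:,4].argmax(); P=X[l==i][:,:2].astype(np.float32)
    print('bed rect',cv2.minAreaRect(P))
    e=reg&(X[...,2]>70)&(X[...,0]>600); P=X[e][:,:2].astype(np.float32); print('fixed jaw',cv2.minAreaRect(P))
    b=(H>100)&(H<130)&(S>120)&(X[...,2]>62)&(X[...,2]<78)&(X[...,1]>180); print('bin rim',cv2.minAreaRect(X[b][:,:2].astype(np.float32)))
go([475,-50,180],0.22)
E
```

```text
top tan tops
   [337. 287.] 112 mean [516.4 -47.2  51.5] lo [502. -63.  48.] hi [530. -34.  58.]
   [339. 309.] 148 mean [475.6 -50.2  51.9] lo [462. -63.  48.] hi [489. -37.  59.]
   [330. 332.] 136 mean [433.5 -32.3  51.4] lo [422. -45.  48.] hi [445. -19.  59.]
yellow
   [287. 256.] 47 mean [576.2  46.1  40.1] lo [572.  31.  36.] hi [581.  61.  44.]
red
   [281. 285.] 54 mean [522.9  58.8  29.9] lo [517.  51.  16.] hi [529.  66.  35.]
black
   [321. 254.] 204 mean [573.6 -17.1  89.4] lo [563. -36.  82.] hi [585.   2.  96.]
bed rect ((532.6392822265625, -15.894149780273438), (258.5489501953125, 168.97511291503906), 12.034550666809082)
fixed jaw ((642.8658447265625, -2.2285079956054688), (40.75762176513672, 99.64083099365234), 11.625057220458984)
bin rim ((629.8225708007812, 371.42071533203125), (552.211669921875, 174.43814086914062), 23.76264762878418)
scene tan tops
   [298. 178.] 71 mean [439.5 -33.5  50.7] lo [428. -43.  48.] hi [448. -23.  54.]
   [288. 193.] 92 mean [482.7 -51.6  51.2] lo [468. -64.  48.] hi [495. -40.  55.]
   [289. 207.] 99 mean [523.  -50.   51.8] lo [509. -63.  48.] hi [533. -38.  55.]
yellow
   [339. 233.] 46 mean [579.2  45.7  39.2] lo [568.  31.  29.] hi [584.  59.  41.]
red
   [343. 218.] 81 mean [529.9  57.1  24.5] lo [522.  48.  10.] hi [535.  65.  32.]
black
   [304. 216.] 195 mean [580.2 -18.3  88. ] lo [567. -39.  82.] hi [589.   1.  93.]
bed rect ((547.12451171875, -61.928001403808594), (261.4965515136719, 82.15486145019531), 13.141636848449707)
fixed jaw ((645.5165405273438, -4.014354705810547), (43.48688507080078, 100.23970031738281), 12.159515380859375)
bin rim ((593.9364624023438, 360.7764892578125), (475.78289794921875, 179.77682495117188), 26.943803787231445)
t 2.25 at [ 234.4 -606.3  218.7] head 0.369 shift [ 425.  -432.1   38.7] turn 0.149
```

```bash
python3 -m creep '[[[42.5,-43.2,-1],0,0.3],[[42.5,-43.2,-1],0,0.3],[[42.5,-43.2,-1],0,0.3],[[42.5,-43.2,-1],0,0.3],[[42.5,-43.2,-1],0,0.3],[[42.5,-43.2,-1],0,0.3],[[42.5,-43.2,-1],0,0.3],[[42.5,-43.2,-1],0,0.3],[[42.5,-43.2,-1],0,0.3],[[42.5,-43.2,-1],0,0.3],[[0,0,0],0.159,0.3],[[0,0,0],0,0.3],[[0,0,0],0,0.3]]' 20
cat > w.py <<'E'
from h import *
import sys
c=env.capture('wrist'); X=cloud(c); cv2.imwrite(f'pics/{sys.argv[1]}.png',c['pixels']); hsv=cv2.cvtColor(c['pixels'],cv2.COLOR_BGR2HSV); H,S,V=[hsv[...,i].astype(int) for i in range(3)]
reg=(X[...,0]>390)&(X[...,0]<700)&(abs(X[...,1]+20)<130)&(c['depth']>0)&(X[...,2]<100)
def comps(t,m,mn=30):
    print(t); k,l,st,ce=cv2.connectedComponentsWithStats((m&reg).astype(np.uint8))
    for i in range(1,k):
        if st[i,4]>=mn:
            P=X[l==i]; q=cv2.minAreaRect(P[:,:2].astype(np.float32)); print('  ',np.round(ce[i]),st[i,4],'med',np.round(np.median(P,0),1),'rect',np.round(q[0],1),np.round(q[1],1),round(q[2],1))
comps('tan',(H>5)&(H<25)&(S>60)&(X[...,2]>46)&(X[...,2]<60)); comps('yellow',(H>20)&(H<35)&(S>150)); comps('red',((H<6)|(H>174))&(S>150)); comps('black',(V<60)&(X[...,2]>82)); comps('jawtop',(X[...,2]>71)&(V>=60))
for t,z in (('handle_top',90),('pointer',32),('chip0_mid',41),('chip1_mid',41),('marker',0)):
    for r in env.place_of(t,'wrist')[:3]:
        if r['confidence']>.3: u=np.array(r['location'])*[640,480]; print('pt',t,round(r['confidence'],2),np.round(u),np.round(on_z(c,*u,z),1))
print(np.round(c['position']))
E
python3 w.py w1; python3 -c "
from h import *
go([475,-50,180],0.21)"
```

```text
time_s: 3.88
tcp_pos: [474.7, -51.1, 228.7]
tcp_rot: [3.124, 0.33, -0.0]
contact_force: [0.3, -0.5, -0.1]
width: 65.3
grip_force: 0.0
tan
   [326. 171.] 650 med [520.5 -50.5  50.7] rect [519.5 -51.3] [27.1 30.6] 57.2
   [318. 218.] 824 med [479.4 -53.2  51.1] rect [478.8 -53.9] [27.3 30.3] 20.7
   [289. 259.] 725 med [437.4 -35.   50.3] rect [436. -35.] [29.8 27.5] 61.4
yellow
   [229.  77.] 259 med [577.9  43.4  39.9] rect [577.9  43.9] [ 5. 31.] 11.8
red
   [209. 138.] 251 med [525.8  54.8  29.8] rect [525.6  55.3] [10.3 16.9] 11.9
black
   [303.  89.] 1223 med [575.6 -20.7  89.6] rect [575.6 -20.6] [16.1 36.9] 12.0
jawtop
   [303.   8.] 2298 med [629.7  -9.3  77.7] rect [630.6  -8.6] [11.3 98.7] 11.9
   [299.  81.] 178 med [582.4 -15.3  88. ] rect [576.8 -19.9] [16.9 39.4] 12.6
pt handle_top 0.7 [321. 218.] [486.6 -53.3  90. ]
pt handle_top 0.66 [303.  88.] [576.5 -20.9  90. ]
pt handle_top 0.65 [318. 214.] [489.2 -50.5  90. ]
pt pointer 0.94 [211.  81.] [572.1  59.6  32. ]
pt chip0_mid 0.78 [288. 261.] [432.7 -34.5  41. ]
pt chip1_mid 0.71 [320. 218.] [478.3 -54.7  41. ]
pt chip1_mid 0.61 [440. 269.] [ 454.5 -173.9   41. ]
pt marker 0.71 [214. 138.] [525.8  58.2   0. ]
pt marker 0.52 [320. 214.] [474.5 -55.9   0. ]
[539. -38. 395.]
t 4.17 at [474.9 -50.6 228.7] head 0.209 shift [ 0.3 -0.6 48.7] turn -0.001
```

View pics/w1.png

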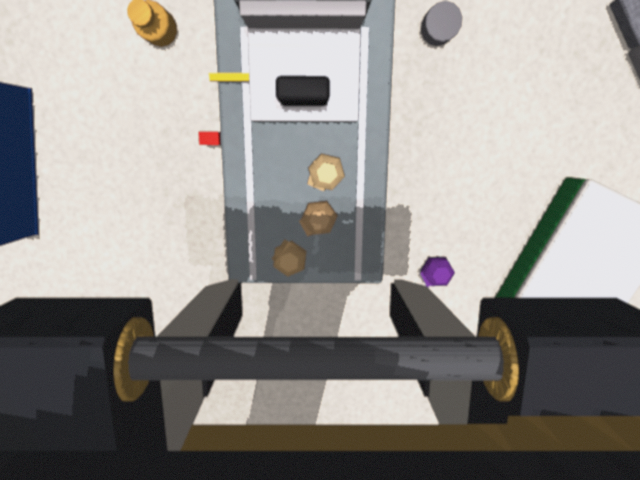

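Run:
```python
from h import *
c=env.capture('wrist'); X=cloud(c)
print('rails',np.round(X[150,355:372,2]),np.round(X[170,240:262,2]))
X2=cloud(env.capture('top')); c2=env.capture('top'); hsv=cv2.cvtColor(c2['pixels'],cv2.COLOR_BGR2HSV)
b=(hsv[...,0]>100)&(hsv[...,0]<130)&(hsv[...,1]>120)&(X2[...,2]>62)&(X2[...,2]<78)&(X2[...,1]>180)&(X2[...,0]<560)&(X2[...,1]<400)
print('bin',cv2.minAreaRect(X2[b][:,:2].astype(np.float32)))
go([479,-53.5,38],0.208)
```

```text
rails [30. 28. 30. 30. 30. 32. 31. 31. 30. 31. 29. 30. 30. 31. 30. 28. 29.] [ 30.  30.  31.  29.  31.  29.  30.  31.  30.  31.  29.  31.  31.  30.
  31.  31.  29.  30.  29. 395.  29.  30.]
bin ((457.143310546875, 295.23712158203125), (139.48268127441406, 140.06484985351562), 5.253875732421875)
t 4.33 at [475.  -50.3 228.7] head 0.21 shift [  3.3   4.  190.7] turn 0.002
```

```bash
python3 -m creep '[[[3.3,4,50],0,0.3],[[0,0,50],0,0.3],[[0,0,50],0,0.3],[[0,0,30],0,0.3],[[0,0,12],0,0.3],[[0,0,0],0,0.3],[[0,0,0],0,1],[[0,0,0],0,1],[[0,0,0],0,1],[[0,0,0],0,1],[[0,0,0],0,1],[[0,0,-30],0,1],[[0,0,-55],0,1],[[0,0,-25],0,1]]' 20
python3 -c "
from h import *
go([459,300,146]); go([459,300,95])"
```

```text
time_s: 6.08
tcp_pos: [480.1, -53.3, 149.0]
tcp_rot: [3.124, 0.329, 0.006]
contact_force: [-0.1, -0.0, -0.3]
width: 32.4
grip_force: 20.0
t 6.08 at [480.1 -53.3 149. ] head 0.21 shift [  53.  -349.9    2.9] turn None
t 6.08 at [480.1 -53.3 149. ] head 0.21 shift [  52.8 -349.9   53.9] turn None
```

```bash
python3 -m creep '[[[13.8,-58.3,0],0,1],[[13.8,-58.3,0],0,1],[[13.8,-58.3,0],0,1],[[13.8,-58.3,0],0,1],[[13.8,-58.3,0],0,1],[[13.8,-58.3,0],0,1],[[0,0,0],0,1],[[0,0,50],0,1],[[0,0,50],0,1],[[0,0,9],0,1],[[0,0,0],0,1],[[0,0,0],0,0.4],[[0,0,0],0,0.4],[[0,0,0],0,0.4],[[0,0,-50],0,0.4],[[0,0,-60],0,0.4]]' 20
python3 -c "
from h import *
go([520,-51,150],.208)"
```

```text
time_s: 8.07
tcp_pos: [486.5, 305.6, 148.3]
tcp_rot: [3.123, 0.329, -0.004]
contact_force: [0.6, 0.8, -0.2]
width: 55.3
grip_force: 0.0
t 8.07 at [486.5 305.6 148.3] head 0.21 shift [-41.5 355.7  -1.3] turn 0.002
```

```bash
python3 -m creep '[[[-6.9,59.3,0],0,0.35],[[-6.9,59.3,0],0,0.35],[[-6.9,59.3,0],0,0.35],[[-6.9,59.3,0],0,0.35],[[-6.9,59.3,0],0,0.35],[[-6.9,59.3,0],0,0.35],[[0,0,0],0,0.35],[[0,0,0],0,0.35]]' 20
python3 w.py w2 | head -5; python3 -c "
from h import *
go([520,-51,36],.208)"
```

```text
time_s: 9.07
tcp_pos: [520.8, -50.0, 148.0]
tcp_rot: [-3.123, -0.329, -0.001]
contact_force: [0.1, 0.6, 0.1]
width: 60.3
grip_force: 0.0
tan
   [317. 246.] 1346 med [520.9 -51.1  52.1] rect [519.6 -51.6] [30.6 27.1] 29.1
   [271. 332.] 81 med [449.4 -32.1  47.2] rect [450.5 -32.6] [ 6.5 12.4] 12.7
yellow
   [194. 130.] 392 med [578.1  43.6  39.9] rect [578.1  43.9] [ 5.1 31.2] 11.9
t 9.38 at [520.8 -49.1 147.8] head 0.212 shift [ -1.2   1.8 111.8] turn 0.004
```

```bash
python3 -m creep '[[[-1,1.5,50],0,0.35],[[0,0,45],0,0.35],[[0,0,17],0,0.35],[[0,0,0],0,0.35],[[0,0,0],0,1],[[0,0,0],0,1],[[0,0,0],0,1],[[0,0,0],0,1],[[0,0,0],0,1],[[0,0,-30],0,1],[[0,0,-55],0,1],[[0,0,-28],0,1],[[0,0,0],0,1]]' 20
python3 -c "
from h import *
go([459,295,150])"
```

```text
time_s: 11.0
tcp_pos: [521.5, -52.4, 150.6]
tcp_rot: [3.123, 0.329, 0.008]
contact_force: [-0.0, -0.4, -1.0]
width: 32.3
grip_force: 20.0
t 11.0 at [521.5 -52.4 150.6] head 0.21 shift [ 1.110e+01 -3.528e+02  1.000e-01] turn None
```

```bash
python3 -m creep '[[[-3.2,-58.8,0],0,1],[[-3.2,-58.8,0],0,1],[[-3.2,-58.8,0],0,1],[[-3.2,-58.8,0],0,1],[[-3.2,-58.8,0],0,1],[[-3.2,-58.8,0],0,1],[[0,0,0],0,1],[[0,0,50],0,1],[[0,0,45],0,1],[[0,0,5],0,1],[[0,0,0],0,1],[[0,0,0],0,0.4],[[0,0,0],0,0.4],[[0,0,0],0,0.4],[[0,0,-50],0,0.35],[[0,0,-50],0,0.35]]' 20
python3 -c "
from h import *
go([436.5,-35,150],.208)"
```

```text
time_s: 13.0
tcp_pos: [427.6, 288.6, 149.9]
tcp_rot: [3.124, 0.329, -0.001]
contact_force: [0.3, 0.3, -0.2]
width: 60.1
grip_force: 0.0
t 13.0 at [427.6 288.6 149.9] head 0.21 shift [-58.7 318.4  -0. ] turn 0.002
```

```bash
python3 -m creep '[[[-9.8,53,0],0,0.35],[[-9.8,53,0],0,0.35],[[-9.8,53,0],0,0.35],[[-9.8,53,0],0,0.35],[[-9.8,53,0],0,0.35],[[-9.8,53,0],0,0.35],[[0,0,0],0,0.35],[[0,0,0],0,0.35]]' 20
python3 w.py w3 | head -5; python3 -c "
from h import *
go([436.5,-35,36],.208)"
```

```text
time_s: 14.0
tcp_pos: [436.7, -33.9, 148.9]
tcp_rot: [-3.124, -0.329, -0.001]
contact_force: [-0.4, 0.1, 0.2]
width: 60.5
grip_force: 0.0
tan
   [316. 244.] 1256 med [437.2 -34.6  50.5] rect [435.9 -35.1] [29.8 27.1] 62.0
yellow
   [240.   1.] 194 med [575.9  42.5  39.2] rect [575.8  43.2] [ 1.5 32.1] 11.9
red
t 14.3 at [436.6 -33.2 148.7] head 0.212 shift [ -0.5   1.7 112.7] turn 0.004
```

```bash
python3 -m creep '[[[-0.5,1.5,50],0,0.35],[[0,0,45],0,0.35],[[0,0,18],0,0.35],[[0,0,0],0,0.35],[[0,0,0],0,1],[[0,0,0],0,1],[[0,0,0],0,1],[[0,0,0],0,1],[[0,0,0],0,1],[[0,0,-30],0,1],[[0,0,-55],0,1],[[0,0,-28],0,1],[[0,0,0],0,1]]' 20
python3 -c "
from h import *
go([457,297,150])
c=env.capture('top'); X=cloud(c); hsv=cv2.cvtColor(c['pixels'],cv2.COLOR_BGR2HSV); m=((hsv[...,0]<30)&(hsv[...,1]>60)&(X[...,1]>220)&(X[...,1]<370)&(X[...,0]>380)&(X[...,0]<540)).astype(np.uint8)
k,l,st,ce=cv2.connectedComponentsWithStats(m)
for i in range(1,k):
  if st[i,4]>30: print(st[i,4],np.round(X[l==i].mean(0)))
"
```

```text
time_s: 15.92
tcp_pos: [437.7, -36.2, 150.5]
tcp_rot: [3.124, 0.328, 0.008]
contact_force: [0.7, -0.3, -0.2]
width: 32.0
grip_force: 20.0
t 15.93 at [437.7 -36.2 150.5] head 0.209 shift [  88.2 -321.9    0.5] turn None
208 [485. 307.  24.]
208 [428. 288.  25.]
```

```bash
python3 -m creep '[[[14.7,-50.3,0],0,1],[[14.7,-50.3,0],0,1],[[14.7,-50.3,0],0,1],[[14.7,-50.3,0],0,1],[[14.7,-50.3,0],0,1],[[14.7,-50.3,0],0,1],[[0,0,0],0,1],[[0,0,50],0,1],[[0,0,26],0,1],[[0,0,0],0,1],[[0,0,0],0,1],[[0,0,0],0,0.45],[[0,0,0],0,0.45],[[0,0,0],0,0.45],[[0,0,-50],0,0.5],[[0,0,-40],0,0.5]]' 20
cat > b.py <<'E'
from h import *
c=env.capture('top'); X=cloud(c); hsv=cv2.cvtColor(c['pixels'],cv2.COLOR_BGR2HSV); m=((hsv[...,0]<30)&(hsv[...,1]>60)&(X[...,1]>200)&(X[...,1]<390)&(X[...,0]>370)&(X[...,0]<545)).astype(np.uint8)
k,l,st,ce=cv2.connectedComponentsWithStats(m)
for i in range(1,k):
  if st[i,4]>30: print(st[i,4],np.round(ce[i]),np.round(X[l==i].mean(0)))
cv2.imwrite('pics/top2.png',c['pixels'])
o=env.get_obs(); print(np.round(o['q'],2))
go([574,-20.5,165],.208+np.pi/2); go([574,-20.5,165],.208-np.pi/2)
E
python3 b.py
```

```text
time_s: 17.98
tcp_pos: [459.9, 277.7, 164.2]
tcp_rot: [-3.124, -0.329, -0.001]
contact_force: [0.1, -0.1, 0.9]
width: 46.5
grip_force: 0.0
9598 [ 67. 341.] [432. 249. 561.]
153 [159. 339.] [425. 276.  68.]
[-0.5   0.5  -0.13  1.81  0.09  0.82 -2.03]
t 18.02 at [462.8 279.6 169.5] head 0.21 shift [ 46.2 316.7   3.7] turn -1.569
t 18.02 at [462.8 279.6 169.5] head 0.21 shift [ 46.2 316.7   3.7] turn 1.573
```

View pics/top2.png

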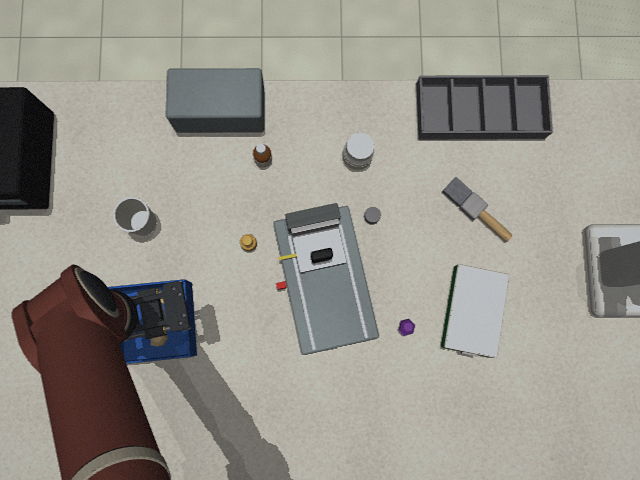

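```bash
python3 -m creep '[[[7.7,52.8,0],0,0.5],[[7.7,52.8,0],0,0.5],[[7.7,52.8,0],0,0.5],[[7.7,52.8,0],0,0.5],[[7.7,52.8,0],0,0.5],[[7.7,52.8,0],0,0.5],[[0,0,0],-0.175,0.5],[[0,0,0],-0.175,0.5],[[0,0,0],-0.175,0.5],[[0,0,0],-0.175,0.5],[[0,0,0],-0.175,0.5],[[0,0,0],-0.175,0.5],[[0,0,0],-0.175,0.5],[[0,0,0],-0.175,0.5],[[0,0,0],-0.175,0.5],[[0,0,0],0,0.5],[[0,0,0],0,0.5]]' 40
sed -i 's/^go(.*/go([575.6,-20.6,58],.208+np.pi\/2)/; s/top2/top3/' b.py; python3 b.py; python3 w.py w4
```

```text
time_s: 20.15
tcp_pos: [571.0, -22.8, 162.7]
tcp_rot: [1.975, 2.443, -0.0]
contact_force: [-0.0, 0.3, -0.9]
width: 46.6
grip_force: 0.0
199 [168. 297.] [503. 272.  26.]
210 [149. 306.] [486. 307.  24.]
212 [158. 338.] [428. 288.  25.]
[ 0.35  0.61 -0.56  1.72  0.39  0.93 -0.15]
t 20.2 at [571.  -22.7 162.7] head 1.783 shift [  1.1   4.9 104.7] turn 0.004
tan
yellow
   [345. 147.] 366 med [578.   44.   39.9] rect [578.1  43.7] [ 5.7 32.2] 11.8
red
   [277. 115.] 393 med [526.3  55.7  29.9] rect [526.2  55.7] [10.9 16.6] 10.4
black
   [325. 248.] 1626 med [575.8 -18.   89.7] rect [576.2 -19.2] [16.4 38.9] 12.2
jawtop
   [432. 234.] 7810 med [643.5   2.9  75.2] rect [644.6  -5.1] [40.5 99. ] 11.9
   [317. 258.] 93 med [569.6 -30.8  86.7] rect [570.7 -24.7] [16.4 39.4] 39.3
   [339. 245.] 53 med [584.  -14.8  86.8] rect [584.  -14.8] [ 1.2 30. ] 12.8
pt handle_top 0.67 [324. 252.] [575.7 -20.7  90. ]
pt handle_top 0.44 [606. 143.] [721.1  77.4  90. ]
pt pointer 0.87 [348. 125.] [576.5  59.2  32. ]
pt chip0_mid 0.65 [274. 225.] [539.5 -20.5  41. ]
pt marker 0.59 [281. 115.] [525.6  57.6   0. ]
[557.  41. 329.]
```

```bash
python3 -c "
import cv2,numpy as np
a=cv2.imread('pics/w4.png'); b=cv2.imread('pics/top3.png')[260:380,90:230]; b=cv2.resize(b,(350,300),interpolation=cv2.INTER_CUBIC); a=cv2.resize(a,(440,330)); 
z=np.zeros((330,800,3),np.uint8); z[:,:440]=a; z[:300,445:795]=b; cv2.imwrite('pics/mix.png',z)"
```

```text
(no output)
```

View pics/mix.png

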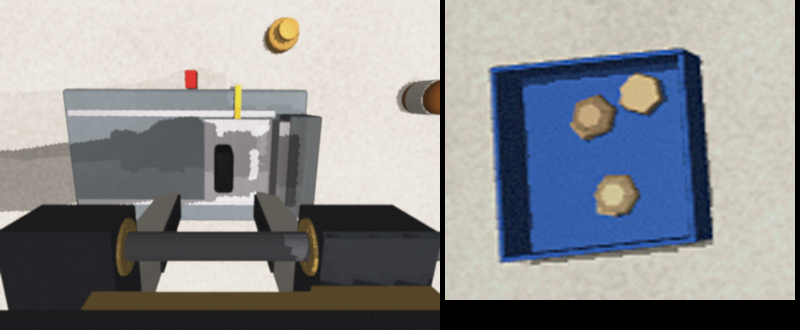

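Both panels look right. The bin holds all three chips, flat and separate, and the bed is clear. The handle (wrist, at about (325,248)) sits between the fingers. The pointer must travel about 48.5 mm. Next I lower over the handle and grip it.

```bash
python3 -m creep '[[[1,4,50],0,0.5],[[0,0,40],0,0.5],[[0,0,16],0,0.5],[[0,0,0],0,0.5],[[0,0,0],0,1],[[0,0,0],0,1],[[0,0,0],0,1],[[0,0,0],0,1],[[0,0,0],0,1]]' 40; python3 -c "
from h import *
go([575.6,-20.6,58],.208+np.pi/2)"
```

```text
time_s: 21.62
tcp_pos: [576.4, -20.7, 57.6]
tcp_rot: [1.971, 2.443, 0.004]
contact_force: [3.1, 0.5, 2.7]
width: 17.9
grip_force: 40.0
t 21.62 at [576.4 -20.7  57.6] head 1.784 shift [ 0.2 -0.7 -0.4] turn 0.005
```

```bash
python3 -m creep '[[[0,-4,0],0,1],[[0,-4,0],0,1],[[0,-4,0],0,1],[[0,-4,0],0,1],[[0,-4,0],0,1],[[0,-4,0],0,1],[[0,-4,0],0,1],[[0,-4,0],0,1],[[0,-4,0],0,1],[[0,-4,0],0,1],[[0,-4,0],0,1],[[0,-4,0],0,1],[[0,-1,0],0,1],[[0,0,0],0,1],[[0,0,0],0,1],[[0,0,0],0,1]]' 50
cat > f.py <<'E'
from h import *
e=np.array([np.cos(.208),np.sin(.208)]); o=env.get_obs()
print('tcp travel',(np.array([576.4,-20.7])-o['tcp_pos'][:2])@e, o['width'],o['grip_force'],np.round(o['contact_force'],1))
for n in ('wrist','scene','top'):
    c=env.capture(n); X=cloud(c); cv2.imwrite(f'pics/f_{n}.png',c['pixels']); hsv=cv2.cvtColor(c['pixels'],cv2.COLOR_BGR2HSV); H,S,V=[hsv[...,i].astype(int) for i in range(3)]
    reg=(X[...,0]>490)&(X[...,0]<600)&(X[...,1]>20)&(X[...,1]<80)&(X[...,2]>15)&(X[...,2]<60)
    r=[]
    for m in ((H>20)&(H<35)&(S>150),((H<6)|(H>174))&(S>150)):
        P=X[m&reg]; r.append(np.mean((P[:,:2]@e)[P[:,2]>24]) if len(P)>5 else np.nan)
    print(n,np.round(r,1),'pointer-marker',round(r[0]-r[1],1))
    pp=[env.place_of(t,n) for t in ('pointer','marker')]
    if all(pp):
        a,b=[on_z(c,*(np.array(p[0]['location'])*[640,480]),z) for p,z in zip(pp,(37,0))]; print('  net',np.round((a-b)[:2]@e,1),[round(p[0]['confidence'],2) for p in pp])
E
python3 f.py
```

```text
time_s: 23.62
tcp_pos: [529.9, -30.4, 57.6]
tcp_rot: [1.969, 2.443, 0.009]
contact_force: [8.6, 0.1, 2.9]
width: 17.8
grip_force: 50.0
tcp travel 47.53030793567152 17.79012088308411 50.04151403903961 [8.6 0.1 2.9]
wrist [526.7 525. ] pointer-marker 1.7
  net -0.6 [0.76, 0.87]
scene [528.1 529.5] pointer-marker -1.4
  net 12.5 [0.74, 0.53]
top [525.2 523.6] pointer-marker 1.7
```

```bash
python3 -m creep '[[[0,-1,0],0,1],[[0,0,0],0,1],[[0,0,0],0,1],[[0,0,0],0,1],[[0,0,0],0,1]]' 50; python3 f.py; python3 -c "
import cv2,numpy as np
a=cv2.resize(cv2.imread('pics/f_wrist.png')[40:240,180:460],(420,300)); b=cv2.resize(cv2.imread('pics/f_scene.png')[160:290,250:410],(370,300),interpolation=cv2.INTER_CUBIC)
cv2.imwrite('pics/mix2.png',np.hstack([a,b]))"
```

```text
time_s: 24.7
tcp_pos: [529.1, -30.6, 57.6]
tcp_rot: [1.968, 2.443, 0.009]
contact_force: [8.4, 2.4, 3.2]
width: 17.6
grip_force: 50.0
tcp travel 48.33330471156133 17.643761872577457 50.046372413635254 [8.4 2.4 3.2]
wrist [525.9 525.2] pointer-marker 0.7
  net 1.6 [0.87, 0.77]
scene [527.4 529.3] pointer-marker -1.9
  net 14.2 [0.95, 0.44]
top [524.5 523.7] pointer-marker 0.8
  net 5.2 [0.73, 0.53]
```

View pics/mix2.png

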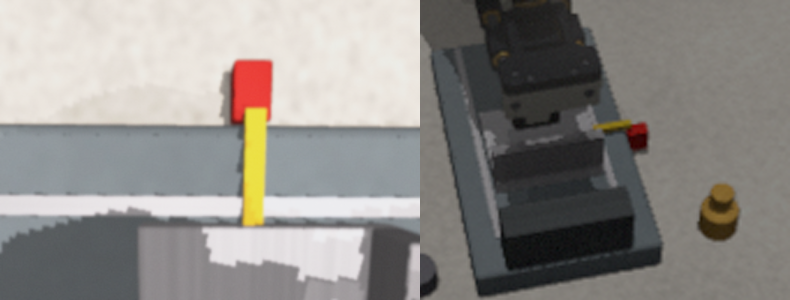

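The wrist crop shows the yellow pointer (column 256) over the red marker, which spans columns 233–271, so they are level to within about 1 mm. The handle is gripped at 50 N, and the chips were confirmed in the bin. Handing in.

```bash
python3 -c "
from workcell import env
print(env.hand_in())"
```

```text
the job is handed in; nothing more can be done
None
```

I handed the job in at about 25 s, but the hand-in returned no verdict: all three chips are in the bin, and the gripper holds the jaw's handle at 50 N with the pointer about 1–2 mm from the marker's centre, within the 6 mm limit.

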